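Close the bath port and lock its clips

TASK

Close the open round port on top of the warming bath with whichever of the two white covers on the bench fits down inside the port's rim, knob up and lying flat. Then turn both black hold-down clips a quarter turn clockwise over the cover until each drops into its locked detent. Leave the other cover on the bench and do not disturb the glassware and the paddle.

Things in the scene. Friction and masses are not known exactly. Their poses are not given: they have to be found in the camera images.
- bath: white bath box fixed to the bench, 220 (x) x 250 (y) x 110 mm high, flat steel deck on top; origin at the centre of its underside, z up, x roughly away from the robot (yaw within 0.3 rad). A clip stands on the deck on either side of the port.
- port (a point): centre of the port, on the deck's upper face (110 mm above the bench), axes as the bath. The opening is 90 mm in diameter; round it stands a steel rim 115 mm in inner and 125 in outer diameter, 8 mm high. The right cover lies on the deck inside the rim with 3 mm of play all round.
- small_cover: white plastic round cover, flat disc 109 mm in diameter and 10 thick, with a central upright round knob 32 in diameter, its top 52 above the underside. It fits inside the rim. Origin at the centre of the underside, z up. Stands on the bench, knob up.
- large_cover: white plastic round cover, flat disc 132 mm in diameter and 10 thick, with a central upright round knob 32 in diameter, its top 52 above the underside. Too wide: it would lie on top of the rim. Leave it on the bench. Origin at the centre of the underside, z up. Stands on the bench, knob up.
- left_clip (a joint): left (+y) clip's angle: 0 = open (tongue to the bath's +x), grows clockwise seen from above to 1.571 = locked, end stop (tongue to the port's centre, bath's -y, over the cover). Starts at 0 to 0.25. Turns with about 0.08 N m, stays where left. At about 1.4 rad the pin under its tail leaves a cam plate and a 10 N spring drops the whole clip 5 mm into the detent, unless held up.
- left_clip_grip (a point): on the left clip's pivot (bath frame x 0, y +88 mm), at grip height: 41.5 mm above the deck, 36.5 once locked; z up, x along tongue and wing, turns with the clip. Black plastic: upright wing 60 long (30 each way), 12 thick, 34 tall, top 15 above this point; under it a tongue 20 wide, 6 thick, from 46 along +x to 30 along -x, underside 16.5 above the deck open, 11.5 locked.
- right_clip (a joint): right (-y) clip's angle: 0 = open (tongue to the bath's -x), grows clockwise seen from above to 1.571 = locked, end stop (tongue to the port's centre, bath's +y, over the cover). Starts at 0 to 0.25. Turns with about 0.08 N m, stays where left. At about 1.4 rad the pin under its tail leaves a cam plate and a 10 N spring drops the whole clip 5 mm into the detent, unless held up.
- right_clip_grip (a point): on the right clip's pivot (bath frame x 0, y -88 mm), at grip height: 41.5 mm above the deck, 36.5 once locked; z up, x along tongue and wing, turns with the clip. Black plastic: upright wing 60 long (30 each way), 12 thick, 34 tall, top 15 above this point; under it a tongue 20 wide, 6 thick, from 46 along +x to 30 along -x, underside 16.5 above the deck open, 11.5 locked.
- beaker: loose glass beaker, 72 in diameter, 95 high; origin at the centre of the underside. Do not disturb.
- cylinder: loose glass measuring cylinder, 80 mm foot, 210 high; origin at the centre of the underside. Do not disturb.
- paddle: loose steel stirring paddle lying on the bench, shaft 210 long and 10 thick along its y, blade 74 x 22 mm near the +y end; origin 130 mm from the shaft's plain end, at bench level. Do not disturb.
Things that resemble listed ones, but are neither listed nor needed, are in the scene too. What is shaped like the small_cover but turquoise or yellow is not meant.

How it is judged:
By the outcome, as a careful person would: the job done as asked, in the order asked, and still so for the second after the job is handed in, with the robot touching nothing.
It also fails if it takes over 64 s, if anything falls off the work surface, if the arm or the gripper's body presses on something with over 40 N, if the wrist force passes 120 N, or if a joint passes its speed limit or range.

ROBOT

A 6-joint arm with a two-finger parallel gripper is mounted at the origin on the work surface. World frame = base frame: x ahead of the robot, y to its left, z up, the work surface at z = 0. Lengths are in m, angles in rad, forces in N, time in s.
With the tool pointing down it reaches from about 0.275 to 0.875 m from the base axis. Payload 12.5 kg.
Tool frame: the origin (TCP) lies on the mounting face of the last link; the fingertips stand 173 mm ahead of it and the grasp point (between the pads) lies 155 mm ahead of it (env.grip_point_offset is the distance from the TCP to the grasp point, in m); z points along the fingers, y is the line along which they close (so a half turn about z gives the same grasp; the last joint's range is limited). The gripper opens to 85 mm and grips with 20 to 120 N. Pads are 22 mm wide; open, the fingers measure 114 mm over their backs; the gripper's body (76 mm by 85 mm) begins 54 mm behind the grasp point. The pads swing forward as they close: fully open they stand 13 mm farther back than shut.
Start: joints at [-1.361, 0.351, 1.652, -0, 1.139, -0.085], TCP at [0.16, -0.526, 0.405] pointing down, gripper open.
Joint ranges: [-2.75, 2.75], [-0.79, 2.1], [0.01, 2.65], [-1.57, 4.71], [0.07, 3.14], [-2.87, 2.87]. Speed limits (rad/s): [2.22, 2.22, 2.79, 3.14, 3.14, 3.14].

INTERFACE

Orientations are given as a rotation vector (axis times angle).
In Python, from rig import telemetry, snapshot, env gives the robot as it stands. The module is installed in compiled form; this text tells all that it offers.
- The arm moves only by the tool carry_out, never from a script. Its argument "deltas" is a list of rows, each a list of 3 entries, a list of its own where there are three numbers: the closure, from 0 (fully open) to 1 (shut), then the shift along the tool's x, y, z in mm, then the turn about the tool's z in rad. A call has 1 to 12 rows; each row is the pose to reach, as a shift and turn from the pose commanded when the call began, along the tool's axes at that moment; what a row does not reach only later rows make up. A row lasts 1/12 s, in which the tool goes at most 41.7 mm and 7.16 degrees, less where a joint would pass 70% of its speed; a pose out of reach is approached as far as the arm can. A call with a gripper value outside its range is refused whole. The fingers move at their own pace and stop on an object; "force" is the grip in N (left out, the last holds). Time passes only in rows, so rows that repeat a pose let the fingers close. It gives the time, the measured TCP pose, the force, the opening and the grip force at its end, in the units of the state.
- telemetry.read_state(): the state, without advancing time (a new reading comes with each control period).
- snapshot(name): name is "side" or "top" or "wrist"; returns a dict with "pixels" (400x640x3 uint8, red, green, blue), "fx", "fy", "cx", "cy" (pixels), "k1" (the pictures are not rectified: a ray, as slopes to the right and down, at radius r is drawn at 1 + k1 r^2 times it, then the intrinsics apply), "R" (3x3) and "t" (3): a world point X has camera coordinates R X + t; the wrist camera has in their place "hand_eye" (4x4, takes a point from camera to tool coordinates, whose origin is the TCP and whose axes are the flange's). Camera axes: x right, y down, z forward; pixel columns grow to the right and rows downward; lengths in m; the calibration is good to about 2 mm. A picture is of the moment at which its call begins: read the wrist's pose just before it. There is no depth.
- env.job_done(): hands the job in; it is judged then, once.
The state is a dict: "t": time; "joints": joint angles; "joint_velocities": joint speeds; "tau": joint torques, N m; "tool_pos": TCP position; "ee_rot": TCP orientation; "force": force on the tool from outside, world axes, zero at the start; "moment": the same for the moment, N m; "finger_gap": finger opening in m; "grip_force": force on a finger pad.
Only numpy, scipy, OpenCV 4.12 (cv2) and the standard library are available. Lean on these libraries where they do the work, as an engineer would, in place of code of your own. Each camera call takes 0.05 s, during which the arm holds its last target. There are 200 camera calls.

## Working session

There is one attempt and no reset: what is moved stays moved. The work goes in short steps, Python scripts to look and compute and a tool call to move; the robot and the scene stay as the last step left them, time stands still between calls to the robot, and variables do not carry over. Pictures are saved under pics/ and viewed, at most 10 in all, crops included, and the job is handed in when it is done.

Besides the shell and the picture viewer there is one more tool, called after "Request:" by a JSON object that holds its "api" and its "payload". carry_out: Moves the arm, as the interface text tells. Its arguments: {"type":"object","properties":{"deltas":{"type":"array"},"force":{"type":"number"}},"required":["deltas"]}

```bash
mkdir -p pics; cat > h.py <<'E'
import numpy as np, cv2
from scipy.spatial.transform import Rotation as Ro
from rig import telemetry, snapshot, env
def cam(name):
    s=telemetry.read_state(); d=snapshot(name)
    if name=="wrist":
        T=np.eye(4); T[:3,:3]=Ro.from_rotvec(s["ee_rot"]).as_matrix(); T[:3,3]=s["tool_pos"]
        M=np.linalg.inv(T@np.array(d["hand_eye"])); d["R"]=M[:3,:3]; d["t"]=M[:3,3]
    return d
def keep(d,n):
    np.savez("pics/"+n+".npz",**{k:d[k] for k in("pixels","fx","fy","cx","cy","k1","R","t")}); cv2.imwrite("pics/"+n+".png",d["pixels"][:,:,::-1])
def load(n): return dict(np.load("pics/"+n+".npz"))
def KD(d): return np.array([[d["fx"],0,d["cx"]],[0,d["fy"],d["cy"]],[0,0,1.]]),np.array([d["k1"],0,0,0,0.])
def px2w(d,uv,z):
    K,D=KD(d); n=cv2.undistortPoints(np.array(uv,float).reshape(-1,1,2),K,D).reshape(-1,2)
    r=np.c_[n,np.ones(len(n))]@d["R"]; c=-np.array(d["R"]).T@d["t"]
    return c+r*((z-c[2])/r[:,2])[:,None]
def w2px(d,P):
    K,D=KD(d); return cv2.projectPoints(np.array(P,float).reshape(-1,1,3),cv2.Rodrigues(np.array(d["R"]))[0],np.array(d["t"],float),K,D)[0].reshape(-1,2)
def crop(d,n,x0,y0,x1,y1,f): cv2.imwrite("pics/"+n+".png",cv2.resize(d["pixels"][y0:y1,x0:x1,::-1],None,fx=f,fy=f,interpolation=cv2.INTER_CUBIC))
E
python3 - <<'E'
from h import *
for n in("top","side"): keep(cam(n),n+"0")
s=telemetry.read_state(); print(s, env.grip_point_offset)
print(Ro.from_rotvec(s["ee_rot"]).as_matrix().round(3))
a=cv2.imread("pics/top0.png");b=cv2.imread("pics/side0.png")
E
```

```text
{'t': 0.1, 'joints': array([-1.36056681e+00,  3.51165089e-01,  1.65237271e+00,  9.31396947e-07,
        1.13909185e+00, -8.45797875e-02]), 'joint_velocities': array([ 5.16389454e-04,  2.80813986e-04, -1.43563018e-03,  1.28012546e-03,
        9.60772980e-05,  2.48614413e-04]), 'tau': array([ 1.00039957e-03, -5.06832969e+01, -2.91875052e+01, -7.47224499e-05,
        2.65754090e-03, -1.13944370e-05]), 'tool_pos': array([ 0.15981608, -0.5261407 ,  0.40421682]), 'ee_rot': array([-3.10650024e+00, -4.61257579e-01,  1.00910091e-04]), 'force': array([-0.65095456,  0.81241937, -0.23230553]), 'moment': array([-0.01681812,  0.03407819,  0.01045732]), 'grip_force': 0.0, 'finger_gap': 0.08515825085286945} 0.1547
[[ 0.957  0.291 -0.   ]
 [ 0.291 -0.957  0.001]
 [ 0.    -0.001 -1.   ]]
```

View pics/top0.png

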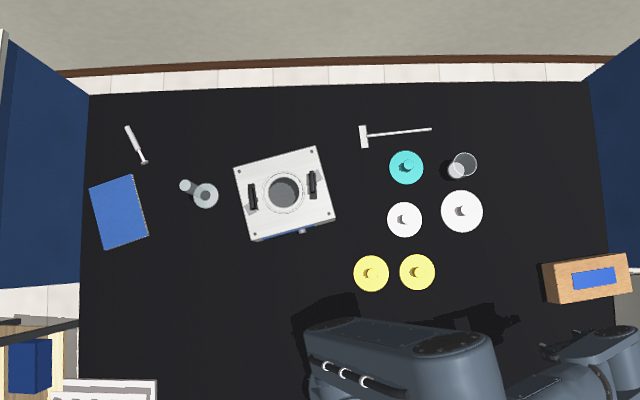

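View pics/side0.png

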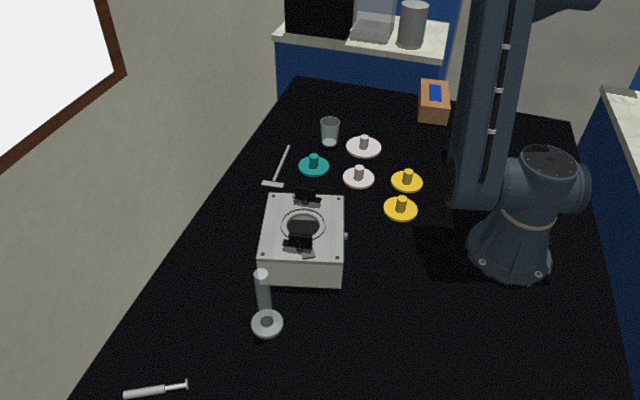

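The top picture shows white covers at about (404,220) and (462,211), a turquoise one at (406,167), yellow ones at (371,273) and (417,272), and the bath with its port at about (284,192). The smaller white disc at (404,220) looks right. I'll measure both diameters and confirm in a crop.

```bash
python3 - <<'E'
from h import *
d=load("top0")
im=d["pixels"].astype(int)
m=((im.min(2)>150)&(im.max(2)-im.min(2)<40)).astype(np.uint8)
for x0,x1 in((384,428),(436,488)):
    s=np.zeros_like(m); s[185:240,x0:x1]=m[185:240,x0:x1]
    c=max(cv2.findContours(s,cv2.RETR_EXTERNAL,cv2.CHAIN_APPROX_NONE)[0],key=len)
    W=px2w(d,c.reshape(-1,2),0.01)[:,:2].astype(np.float32)
    print(cv2.fitEllipse(W*1000), cv2.fitEllipse(c))
print(px2w(d,[(284,192)],.11), (-d["R"].T@d["t"]))
a=cv2.resize(d["pixels"][140:250,225:345,::-1],None,fx=6,fy=6,interpolation=cv2.INTER_CUBIC)[:590]
cv2.imwrite("pics/bath.png",cv2.resize(d["pixels"][140:248,225:345,::-1],None,fx=5.5,fy=5.5,interpolation=cv2.INTER_CUBIC))
crop(d,"cov",370,140,500,245,5)
E
```

```text
((501.1846008300781, -186.0738067626953), (106.39596557617188, 107.92962646484375), 83.71634674072266) ((404.1255798339844, 219.16639709472656), (33.9039306640625, 34.73854446411133), 154.8004608154297)
((522.086669921875, -368.1373291015625), (130.64430236816406, 131.2195587158203), 105.4669418334961) ((461.35546875, 210.7845916748047), (40.418304443359375, 42.21893310546875), 143.976806640625)
[[0.58147596 0.17563601 0.11      ]] [0.38871407 0.04577876 1.34569147]
```

View pics/bath.png

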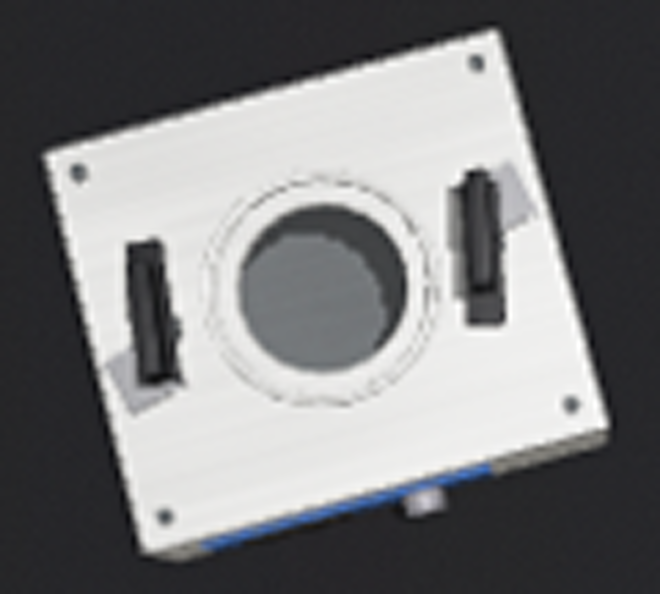

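View pics/cov.png

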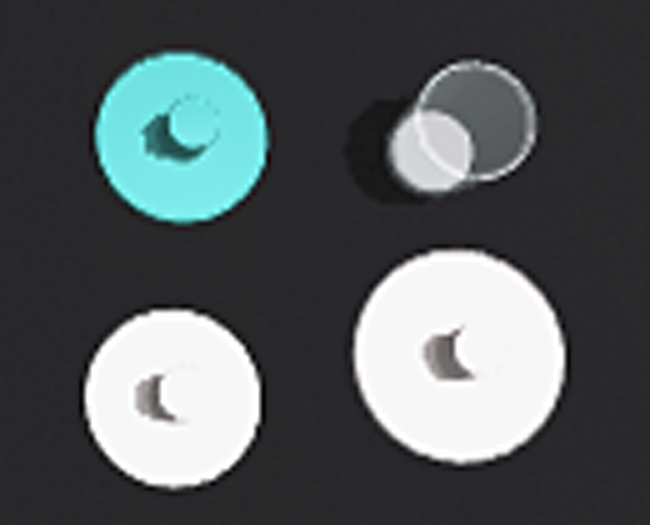

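The two white candidates are (404,219), measured at about 108 mm, and (461,211), measured at about 131 mm. The first is small_cover (109 mm, fits), and the second is the wide one, to be left alone. In the bath crop, the left clip is at (150,315) with its tongue up, the right clip at (482,230) with its tongue down, and the deck corners are clear.

```bash
cat >> h.py <<'E'
def to(x,y,z,psi=None):
    "tool-frame shift (mm) and turn to TCP x,y,z with tool-x heading psi; z is grasp height+.155 by caller"
    s=telemetry.read_state(); R=Ro.from_rotvec(s["ee_rot"]).as_matrix(); p=s["tool_pos"]
    sh=R.T@(np.array([x,y,z])-p)*1000; h=np.arctan2(R[1,0],R[0,0])
    dt=None if psi is None else (h-psi+np.pi)%(2*np.pi)-np.pi
    print("pos",p.round(4),"psi",round(h,4),"shift",sh.round(1),"turn",dt,"j",s["joints"].round(2),"tilt",(R[:,2]*1000).round(1))
E
python3 - <<'E'
from h import *
d=load("top0")
c=np.array([(45,152),(498,28),(608,430),(142,552)])/5.5+(225,140)
W=px2w(d,c,.11)[:,:2]; print(W, W.mean(0), [np.linalg.norm(W[i]-W[i-1]) for i in range(4)])
e1=W[0]-W[1]; e2=W[0]-W[3]; yaw=[np.arctan2(-e1[0],e1[1]),np.arctan2(e2[1],e2[0])]; print("yaw",yaw)
y=np.mean(yaw); 
for s in(1,-1): print(W.mean(0)+s*.088*np.array([-np.sin(y),np.cos(y)]))
# clip wings: ends of tops at deck+.0565
print("wings",px2w(d,np.array([(143,242),(158,380),(478,172),(485,322)])/5.5+(225,140),.135)[:,:2])
print(snapshot("wrist")["hand_eye"].round(3))
to(.501,-.186,.405,1.84)
E
```

```text
[[0.65821497 0.32439952]
 [0.71858101 0.08086508]
 [0.50114497 0.02854035]
 [0.44414546 0.2729548 ]] [0.5805216  0.17668994] [np.float64(0.2201642851190383), np.float64(0.25090452782095646), np.float64(0.22364326600821827), np.float64(0.2509728411572421)]
yaw [np.float64(0.24297747048540122), np.float64(0.23584547268467917)]
[0.55965408 0.26217997]
[0.60138912 0.0911999 ]
wings [[0.60343474 0.26719777]
 [0.53112078 0.25963257]
 [0.63520452 0.09234524]
 [0.55643152 0.09050702]]
[[ 0.001 -0.954 -0.299  0.076]
 [ 1.     0.002 -0.     0.001]
 [ 0.001 -0.299  0.954  0.031]
 [ 0.     0.     0.     1.   ]]
pos [ 0.1598 -0.5262  0.4043] psi 0.2948 shift [ 425.3 -226.4   -0.5] turn -1.545209643402445 j [-1.36  0.35  1.65  0.    1.14 -0.08] tilt [-2.e-01  8.e-01 -1.e+03]
```

Request:
{"api": "carry_out", "payload": {"deltas": [[0,[607,-550,-111],-1.515],[0,[607,-550,-111],-1.515],[0,[607,-550,-111],-1.515],[0,[607,-550,-111],-1.515],[0,[607,-550,-111],-1.515],[0,[607,-550,-111],-1.515],[0,[607,-550,-111],-1.515],[0,[607,-550,-111],-1.515],[0,[607,-550,-111],-1.515],[0,[607,-550,-111],-1.515],[0,[607,-550,-111],-1.515],[0,[607,-550,-111],-1.515]]}}

```text
t: 1.15
tool_pos: [0.4149, -0.0991, 0.4722]
ee_rot: [1.951, 2.462, 0.0]
force: [0.9, -1.5, 0.7]
finger_gap: 0.0853
grip_force: 0.0
```

```bash
python3 - <<'E'
from h import *
to(.5805,.1767,.515,1.81)
E
```

```text
pos [ 0.4149 -0.0991  0.4722] psi 1.801 shift [230.8 224.2 -42.8] turn -0.009003273216639407 j [-0.34  0.05  1.86 -0.    1.24 -0.57] tilt [ 3.e-01 -1.e-01 -1.e+03]
```

Request:
{"api": "carry_out", "payload": {"deltas": [[0,[231,224,-43],0],[0,[231,224,-43],0],[0,[231,224,-43],0],[0,[231,224,-43],0],[0,[231,224,-43],0],[0,[231,224,-43],0],[0,[231,224,-43],0],[0,[231,224,-43],0],[0,[231,224,-43],0],[0,[231,224,-43],0],[0,[231,224,-43],0]]}}

```text
t: 2.07
tool_pos: [0.5814, 0.1734, 0.5143]
ee_rot: [-1.959, -2.455, 0.002]
force: [0.3, -0.5, -0.8]
finger_gap: 0.0852
grip_force: 0.0
```

```bash
python3 - <<'E'
from h import *
d=cam("wrist"); keep(d,"w1")
to(.5805,.1767,.515,1.81); to(.501,-.186,.405,1.81)
E
```

```text
pos [0.5813 0.1729 0.5146] psi 1.7942 shift [ 3.8  0.1 -0.4] turn -0.015806320257042206 j [ 0.21  0.37  1.35 -0.    1.42 -0.01] tilt [-7.e-01 -4.e-01 -1.e+03]
pos [0.5813 0.1729 0.5146] psi 1.7942 shift [-332.2 -157.7  109.8] turn -0.015806320257042206 j [ 0.21  0.37  1.35 -0.    1.42 -0.01] tilt [-7.e-01 -4.e-01 -1.e+03]
```

View pics/w1.png

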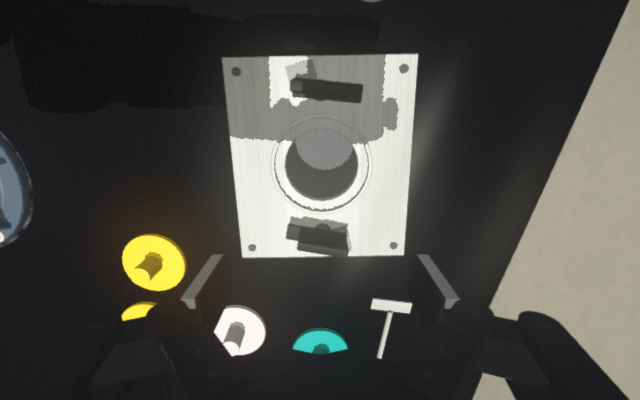

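The wrist view shows the deck with corners (222,57), (418,53), (404,256) and (242,258), the port rim centred near (321,163), the left clip at (327,91) and the right clip at (318,237).

```bash
python3 - <<'E'
from h import *
d=load("w1")
W=px2w(d,[(222,57),(418,53),(404,256),(242,258)],.11)[:,:2]; print(W.round(4),"mean",W.mean(0).round(4),[np.linalg.norm(W[i]-W[i-1]).round(4) for i in range(4)])
e=W[1]-W[0]+W[2]-W[3]; print("yaw",np.arctan2(e[1],e[0]))
W=px2w(d,[(271,163),(369,163),(320,115),(321,212)],.118)[:,:2]; print((W[:2].mean(0)+W[2:].mean(0))/2, np.linalg.norm(W[0]-W[1]),np.linalg.norm(W[2]-W[3]))
# opening edge 90mm circle at z .11: enlarge to refine with an overlay
c=np.array([.5805,.1767]); a=np.linspace(0,2*np.pi,200)
im=cv2.resize(d["pixels"][:,:,::-1],None,fx=4,fy=4,interpolation=cv2.INTER_CUBIC)
C=(W[:2].mean(0)+W[2:].mean(0))/2
for r,z,col in((.045,.11,(0,0,255)),(.0625,.118,(0,255,0)),(.0575,.118,(255,0,0))):
    p=w2px(d,np.c_[C[0]+r*np.cos(a),C[1]+r*np.sin(a),0*a+z])
    cv2.polylines(im,[np.round(p*4+1.5).astype(int)],True,col,1)
cv2.imwrite("pics/w1o.png",im[150:1100,840:1740][::1,::1][:, :800][:600*2][:950])
cv2.imwrite("pics/w1o.png",cv2.resize(im[420:900,1040:1540],None,fx=1.2,fy=1.2))
E
```

```text
[[0.4451 0.2722]
 [0.6581 0.3252]
 [0.7192 0.0808]
 [0.5048 0.0283]] mean [0.5818 0.1766] [np.float64(0.2511), np.float64(0.2195), np.float64(0.2519), np.float64(0.2208)]
yaw 0.24201063792758631
[0.57959264 0.17950664] 0.11852013595100068 0.11885094961424694
```

View pics/w1o.png

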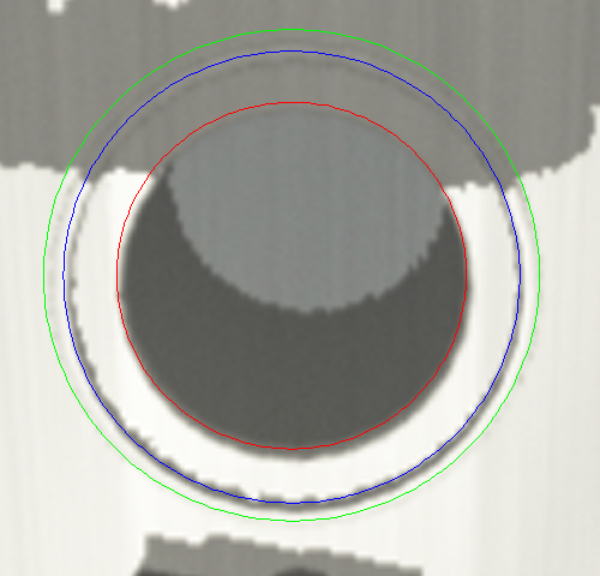

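Request:
{"api": "carry_out", "payload": {"deltas": [[0,[-332,-158,110],0],[0,[-332,-158,110],0],[0,[-332,-158,110],0],[0,[-332,-158,110],0],[0,[-332,-158,110],0],[0,[-332,-158,110],0],[0,[-332,-158,110],0],[0,[-332,-158,110],0],[0,[-332,-158,110],0],[0,[-332,-158,110],0],[0,[-332,-158,110],0],[0,[-332,-158,110],0]]}}

```text
t: 3.12
tool_pos: [0.5006, -0.1855, 0.4052]
ee_rot: [1.962, 2.454, 0.0]
force: [-0.3, 1.1, -0.2]
finger_gap: 0.0855
grip_force: 0.0
```

```bash
python3 - <<'E'
from h import *
d=cam("wrist"); keep(d,"w2")
to(.501,-.186,.405,1.81)
im=d["pixels"].astype(int)
m=((im.min(2)>110)&(im.max(2)-im.min(2)<50)).astype(np.uint8)
for c in cv2.findContours(m,cv2.RETR_EXTERNAL,cv2.CHAIN_APPROX_NONE)[0]:
    if len(c)>60: print(cv2.boundingRect(c), cv2.fitEllipse(px2w(d,c.reshape(-1,2),.01)[:,:2].astype(np.float32)*1000))
E
```

```text
pos [ 0.501  -0.1847  0.4054] psi 1.7941 shift [-1.3 -0.3  0.4] turn -0.015860287404191098 j [-0.44  0.32  1.69  0.    1.13 -0.66] tilt [ 6.e-01 -0.e+00 -1.e+03]
(385, 336, 37, 24) ((701.7675170898438, -435.66094970703125), (82.50563049316406, 85.06201934814453), 146.49386596679688)
(379, 295, 36, 31) ((650.6678466796875, -358.6221923828125), (49.60773849487305, 50.85511016845703), 44.012882232666016)
(259, 256, 94, 82) ((521.4268798828125, -367.9172668457031), (130.31422424316406, 131.68565368652344), 3.8353757858276367)
(583, 251, 57, 149) ((988.597412109375, -337.1089172363281), (78.60662078857422, 271.3066101074219), 29.139083862304688)
(275, 126, 90, 88) ((500.1683654785156, -187.27127075195312), (107.6511459350586, 108.07140350341797), 101.36911010742188)
(504, 112, 93, 176) ((747.060546875, -175.01165771484375), (96.5923080444336, 261.88934326171875), 177.0152587890625)
```

View pics/w2.png

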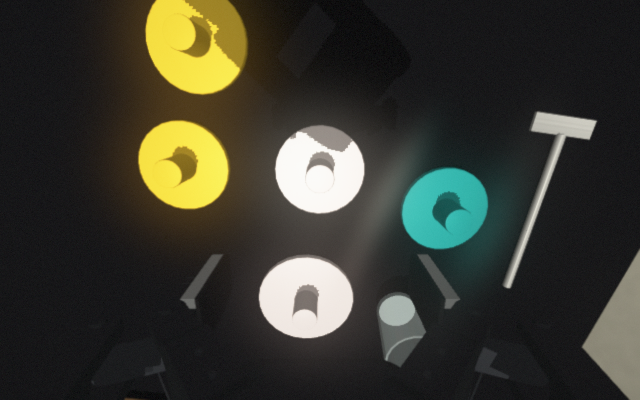

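The overlay shows the true opening about 0.6 mm right of and 1.8 mm below my circle, so the port is at about (0.5806, 0.1775). The second view shows the small white cover at (320,169), measured at 108 mm and at (0.500,-0.187). The wide one at (306,297) stays. Descending now.

Request:
{"api": "carry_out", "payload": {"deltas": [[0.3,[-2,-1,40],0],[0.3,[-2,-1,80],0],[0.3,[-2,-1,120],0],[0.3,[-2,-1,150],0],[0.3,[-2,-1,180],0],[0.3,[-2,-1,200],0],[0.3,[-2,-1,214],0],[0.3,[-2,-1,214],0],[0.3,[-2,-1,214],0]], "force": 40}}

```text
t: 3.92
tool_pos: [0.5012, -0.1863, 0.1912]
ee_rot: [-1.957, -2.457, 0.0]
force: [0.4, -0.4, 0.2]
finger_gap: 0.0597
grip_force: 0.0
```

Request:
{"api": "carry_out", "payload": {"deltas": [[1,[0,0,0],0],[1,[0,0,0],0],[1,[0,0,0],0],[1,[0,0,0],0],[1,[0,0,0],0],[1,[0,0,0],0],[1,[0,0,0],0],[1,[0,0,0],0]]}}

```text
t: 4.58
tool_pos: [0.5012, -0.1872, 0.1923]
ee_rot: [1.958, 2.454, 0.001]
force: [-0.2, 1.8, 7.8]
finger_gap: 0.0307
grip_force: 39.6
```

```bash
python3 - <<'E'
from h import *
s=telemetry.read_state(); print(s["force"],s["moment"],s["finger_gap"],s["grip_force"])
to(.501,-.186,.405,1.81)
E
```

```text
[-0.17793377  1.83362705  7.75251519] [0.36940865 0.06663061 0.03291058] 0.030748275134525528 39.628523471033645
pos [ 0.5012 -0.1872  0.1923] psi 1.7948 shift [   0.9    0.5 -212.7] turn -0.015181528941849542 j [-0.44  0.64  1.83  0.    0.68 -0.67] tilt [ 2.2e+00 -7.0e-01 -1.0e+03]
```

Request:
{"api": "carry_out", "payload": {"deltas": [[1,[0,0,-15],0],[1,[0,0,-45],0],[1,[0,0,-80],0],[1,[0,0,-115],0],[1,[0,0,-150],0],[1,[30,14,-180],0],[1,[60,28,-205],0],[1,[90,42,-218],0],[1,[120,56,-218],0],[1,[150,70,-218],0],[1,[180,84,-218],0],[1,[210,99,-218],0]]}}

```text
t: 5.58
tool_pos: [0.5503, 0.0412, 0.4099]
ee_rot: [1.959, 2.455, 0.001]
force: [0.1, -0.2, -0.8]
finger_gap: 0.0307
grip_force: 40.1
```

Request:
{"api": "carry_out", "payload": {"deltas": [[1,[30,14,0],0],[1,[60,28,0],0],[1,[90,42,0],0],[1,[115,54,0],0],[1,[127,59,0],0],[1,[127,59,0],0],[1,[127,59,0],0],[1,[127,59,0],0]]}}

```text
t: 6.25
tool_pos: [0.5797, 0.1754, 0.4091]
ee_rot: [1.96, 2.455, -0.0]
force: [0.1, -0.6, -0.8]
finger_gap: 0.0308
grip_force: 40.1
```

```bash
python3 - <<'E'
from h import *
d=cam("wrist"); keep(d,"w3"); keep(cam("side"),"s3")
s=telemetry.read_state(); print(s["force"],s["moment"],s["finger_gap"],s["grip_force"])
to(.5809,.1769,.32)
C=np.array([.5806,.1775]); a=np.linspace(0,2*np.pi,200)
im=cv2.resize(d["pixels"][:,:,::-1],None,fx=2,fy=2,interpolation=cv2.INTER_CUBIC)
p=s["tool_pos"]
for c,r,z,col in((C,.0575,.118,(255,0,0)),(C,.0625,.118,(0,255,0)),(p,.0545,p[2]-.1923+.01,(0,0,255)),(p,.016,p[2]-.1923+.052,(0,0,255))):
    q=w2px(d,np.c_[c[0]+r*np.cos(a),c[1]+r*np.sin(a),0*a+z])
    cv2.polylines(im,[np.round(q*2+.5).astype(int)],True,col,1)
cv2.imwrite("pics/w3o.png",im[100:700,240:1040])
E
```

```text
[-0.07476398 -0.72577549 -0.78063496] [-0.00051857  0.00072565  0.00296997] 0.030652533532210088 40.11605534920818
pos [0.5799 0.1753 0.4091] psi 1.7935 shift [ 1.4  1.4 89.1] turn None j [ 0.22  0.45  1.5  -0.    1.2  -0.01] tilt [ 2.e-01 -1.e-01 -1.e+03]
```

View pics/w3o.png

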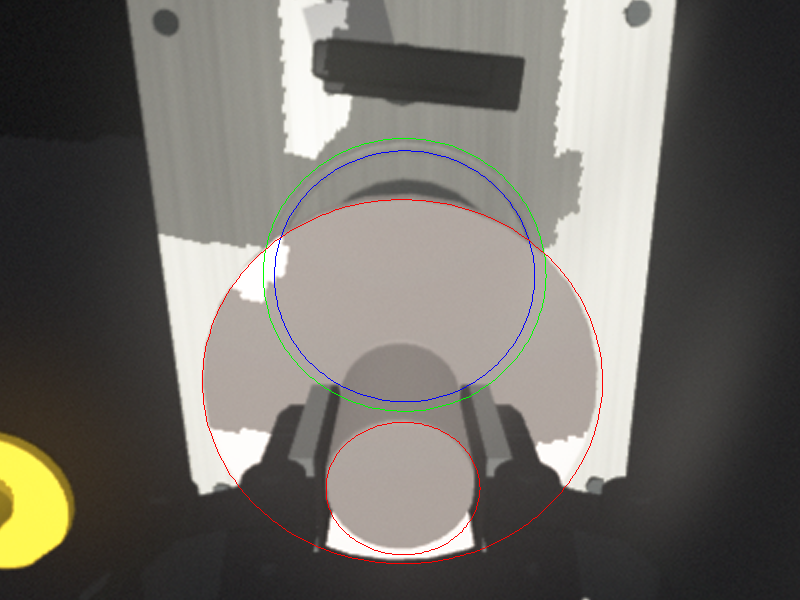

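The cover is held squarely, about 0.7 mm off along tool y, and the rim arc at (405,140) matches my estimate. Shifting about (+1.6,+1.7) mm and lowering.

Request:
{"api": "carry_out", "payload": {"deltas": [[1,[1.6,1.7,25],0],[1,[1.6,1.7,55],0],[1,[1.6,1.7,80],0],[1,[1.6,1.7,92],0],[1,[1.6,1.7,95],0],[1,[1.6,1.7,95],0],[1,[1.6,1.7,95],0],[1,[1.6,1.7,95],0]]}}

```text
t: 7.02
tool_pos: [0.5816, 0.1783, 0.3155]
ee_rot: [1.958, 2.454, 0.003]
force: [-0.2, 0.8, -0.6]
finger_gap: 0.031
grip_force: 40.1
```

Request:
{"api": "carry_out", "payload": {"deltas": [[1,[0,0,2],0],[1,[0,0,4],0],[1,[0,0,6],0],[1,[0,0,8],0],[1,[0,0,9],0],[1,[0,0,10],0],[1,[0,0,10.5],0],[1,[0,0,11],0],[1,[0,0,11],0]]}}

```text
t: 7.77
tool_pos: [0.5812, 0.1784, 0.3028]
ee_rot: [-1.959, -2.456, 0.0]
force: [-0.6, 0.2, -1.6]
finger_gap: 0.0311
grip_force: 40.1
```

```bash
python3 - <<'E'
from h import *
s=telemetry.read_state(); print(s["force"],s["moment"],s["finger_gap"],s["grip_force"])
to(.5806,.1777,.3023)
E
```

```text
[-0.59470859  0.20469895 -1.56036158] [ 0.01382833  0.01707674 -0.01358502] 0.031114007848689566 40.10922988250968
pos [0.5812 0.1784 0.3028] psi 1.7948 shift [-0.5 -0.8  0.5] turn None j [ 0.22  0.57  1.58  0.    0.99 -0.  ] tilt [-1.e-01  0.e+00 -1.e+03]
```

No contact force with the underside about 7 mm below the rim top, so the cover is inside the rim. Setting it down and releasing.

Request:
{"api": "carry_out", "payload": {"deltas": [[1,[0,0,1],0],[1,[0,0,1],0],[0.4,[0,0,1],0],[0.4,[0,0,1],0],[0.4,[0,0,1],0],[0.4,[0,0,1],0],[0.4,[0,0,-10],0],[0.4,[0,0,-40],0],[0.4,[0,0,-75],0],[0.4,[0,0,-105],0],[0.4,[0,0,-120],0],[0.4,[0,0,-120],0]]}}

```text
t: 8.77
tool_pos: [0.5815, 0.1785, 0.4279]
ee_rot: [1.956, 2.452, 0.009]
force: [-0.1, 0.2, 1.0]
finger_gap: 0.051
grip_force: 0.0
```

```bash
python3 - <<'E'
from h import *
d=cam("wrist"); keep(d,"w4")
s=telemetry.read_state(); print(s["force"],s["finger_gap"])
C=np.array([.5806,.1777]); a=np.linspace(0,2*np.pi,200); yaw=.242
B=lambda x,y,z:[C[0]+x*np.cos(yaw)-y*np.sin(yaw),C[1]+x*np.sin(yaw)+y*np.cos(yaw),z]
im=cv2.resize(d["pixels"][:,:,::-1],None,fx=2,fy=2,interpolation=cv2.INTER_CUBIC)
for r,z,col in((.0625,.118,(0,255,0)),(.0545,.12,(0,0,255)),(.016,.162,(255,0,0))):
    q=w2px(d,np.c_[C[0]+r*np.cos(a),C[1]+r*np.sin(a),0*a+z]); cv2.polylines(im,[np.round(q*2+.5).astype(int)],True,col,1)
# wing tops at angle 0 pivot axes marks
for y in(.088,-.088):
    q=w2px(d,[B(-.03,y,.1665),B(.03,y,.1665),B(0,y,.1665)])*2+.5
    cv2.polylines(im,[np.round(q[:2]).astype(int)],False,(0,255,255),1); cv2.circle(im,tuple(np.round(q[2]).astype(int)),3,(0,255,255),1)
cv2.imwrite("pics/w4o.png",im[0:600,240:1040])
for n,y in(("L",.088),("R",-.088)): print(n); to(*B(0,y,.1665)[:2],.11+.046+.1547)
E
```

```text
[-0.43772719 -0.34111006 -1.33077582] 0.051131731500661116
L
pos [0.5812 0.1784 0.4253] psi 1.7948 shift [ 87.5  -2.8 114.5] turn None j [ 0.22  0.44  1.47 -0.    1.23 -0.  ] tilt [ 3.9e+00  9.0e-01 -1.0e+03]
R
pos [0.5812 0.1784 0.4253] psi 1.7948 shift [-88.5   0.4 114.6] turn None j [ 0.22  0.44  1.47 -0.    1.23 -0.  ] tilt [ 3.9e+00  9.0e-01 -1.0e+03]
```

View pics/w4o.png

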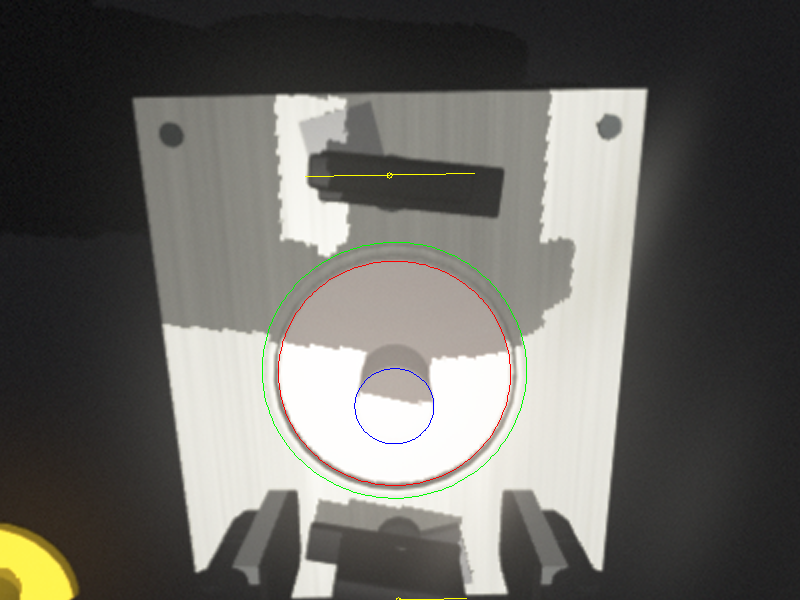

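The cover lies concentric inside the rim and flat, with the knob at (394,405). The left clip, centred near (400,180), is at about 0.12 rad. Moving over the left pivot with the fingers across its wing.

Request:
{"api": "carry_out", "payload": {"deltas": [[0.4,[20,-1,0],-0.12],[0.4,[50,-2,0],-0.24],[0.4,[75,-3,0],-0.36],[0.4,[87.5,-3,0],-0.49],[0.4,[87.5,-3,0],-0.61],[0.4,[87.5,-3,0],-0.73],[0.4,[87.5,-3,0],-0.85],[0.4,[87.5,-3,0],-0.98],[0.4,[87.5,-3,0],-1.1],[0.4,[87.5,-3,0],-1.22],[0.4,[87.5,-3,0],-1.34],[0.4,[87.5,-3,0],-1.455]], "force": 25}}

```text
t: 9.82
tool_pos: [0.5587, 0.263, 0.4215]
ee_rot: [0.179, -3.134, 0.001]
force: [0.3, -0.7, -0.3]
finger_gap: 0.0514
grip_force: 0.0
```

Request:
{"api": "carry_out", "payload": {"deltas": [[0.4,[0,0,0],0],[0.4,[0,0,0],0],[0.4,[0,0,25],0],[0.4,[0,0,50],0],[0.4,[0,0,75],0],[0.4,[0,0,90],0],[0.4,[0,0,95],0],[0.4,[0,0,95],0],[0.4,[0,0,95],0]]}}

```text
t: 10.57
tool_pos: [0.5591, 0.2631, 0.3285]
ee_rot: [-0.167, 3.137, 0.0]
force: [0.9, 0.3, 0.6]
finger_gap: 0.0511
grip_force: 0.0
```

```bash
python3 - <<'E'
from h import *
d=cam("wrist"); keep(d,"w5")
s=telemetry.read_state(); print(s["force"],s["finger_gap"])
C=np.array([.5808,.1775]); yaw=.242
to(C[0]-.088*np.sin(yaw),C[1]+.088*np.cos(yaw),.323,3.25)
E
```

```text
[ 0.27814856 -0.51708563  0.63944595] 0.05126674550790744
pos [0.5592 0.2631 0.329 ] psi -3.0347 shift [-0.5 -0.3  6. ] turn -0.0014659947138966345 j [ 0.36  0.55  1.54  0.    1.05 -1.31] tilt [ 1.5e+00  6.0e-01 -1.0e+03]
```

View pics/w5.png

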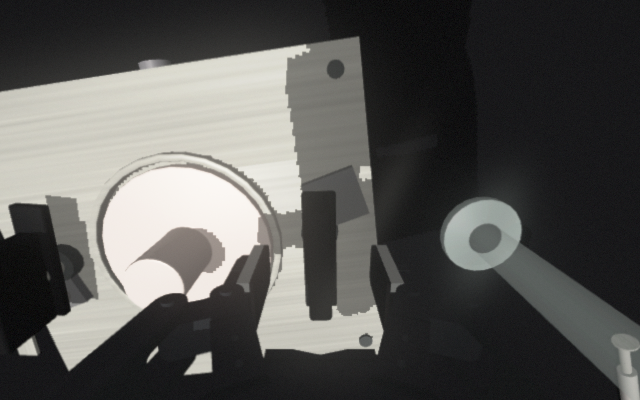

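The wing at (319,250) is upright in the picture and centred between the fingers at cols 255 and 388. Lowering slightly and gripping.

Request:
{"api": "carry_out", "payload": {"deltas": [[0.4,[0,0,3],0],[0.4,[0,0,5.5],0],[1,[0,0,5.5],0],[1,[0,0,5.5],0],[1,[0,0,5.5],0],[1,[0,0,5.5],0],[1,[0,0,5.5],0],[1,[0,0,5.5],0],[1,[0,0,5.5],0],[1,[0,0,5.5],0]]}}

```text
t: 11.45
tool_pos: [0.559, 0.263, 0.3226]
ee_rot: [-0.17, 3.136, -0.0]
force: [1.0, -2.1, 3.0]
finger_gap: 0.0115
grip_force: 26.7
```

```bash
python3 - <<'E'
from h import *
s=telemetry.read_state(); print(s["force"],s["moment"],s["finger_gap"],s["grip_force"])
to(*s["tool_pos"][:2],.323,1.82)
E
```

```text
[ 0.97700877 -2.09210259  2.96519089] [-0.31402652 -0.10160852 -0.05295069] 0.011482678439818544 26.71251744031906
pos [0.559  0.263  0.3226] psi -3.0333 shift [-0.  -0.  -0.4] turn 1.4298394078051126 j [ 0.36  0.56  1.54 -0.    1.04 -1.31] tilt [ 5.e-01 -0.e+00 -1.e+03]
```

Gripped (gap 11.5 mm). Turning clockwise.

Request:
{"api": "carry_out", "payload": {"deltas": [[1,[0,0,0],0.12],[1,[0,0,0],0.24],[1,[0,0,0],0.36],[1,[0,0,0],0.48],[1,[0,0,0],0.6],[1,[0,0,0],0.72],[1,[0,0,0],0.84],[1,[0,0,0],0.96],[1,[0,0,0],1.08],[1,[0,0,0],1.2],[1,[0,0,0],1.3],[1,[0,0,0],1.36]]}}

```text
t: 12.45
tool_pos: [0.5592, 0.2639, 0.3217]
ee_rot: [1.847, 2.541, 0.005]
force: [8.5, 8.0, -10.9]
finger_gap: 0.0115
grip_force: 25.2
```

```bash
python3 - <<'E'
from h import *
s=telemetry.read_state(); print(s["force"],s["moment"],s["finger_gap"],s["grip_force"])
to(*s["tool_pos"][:2],.323,1.82)
E
```

```text
[  8.45799241   7.99706447 -10.88690923] [ 1.36160679 -1.59705296  0.12269582] 0.011456940703588428 25.24705320596695
pos [0.5592 0.2639 0.3217] psi 1.8843 shift [ 0.   0.  -1.3] turn 0.06431496599248554 j [0.37 0.56 1.54 0.   1.03 0.05] tilt [    2.3     2.4 -1000. ]
```

The spring now pulls down with 10.9 N, so the pin has left the cam plate. Finishing the turn and releasing.

Request:
{"api": "carry_out", "payload": {"deltas": [[1,[0,0,0],0.03],[1,[0,0,0],0.06],[1,[0,0,0],0.065],[0.9,[0,0,2],0.065],[0.4,[0,0,2],0.065],[0.4,[0,0,2],0.065],[0.4,[0,0,2],0.065],[0.4,[0,0,2],0.065],[0.4,[0,0,2],0.065],[0.4,[0,0,2],0.065]]}}

```text
t: 13.28
tool_pos: [0.5588, 0.263, 0.3204]
ee_rot: [-1.922, -2.485, -0.0]
force: [-0.2, -0.1, -0.4]
finger_gap: 0.0513
grip_force: 0.0
```

Request:
{"api": "carry_out", "payload": {"deltas": [[0.4,[0,0,-10],0],[0.4,[0,0,-40],0],[0.4,[0,0,-75],0],[0.4,[0,0,-95],0],[0.4,[0,0,-102],0],[0.4,[0,0,-102],0],[0.4,[0,0,-102],0]]}}

```text
t: 13.87
tool_pos: [0.5587, 0.2629, 0.4218]
ee_rot: [-1.922, -2.485, 0.001]
force: [-0.0, -0.5, -1.1]
finger_gap: 0.0513
grip_force: 0.0
```

```bash
cat > ang.py <<'E'
from h import *
# score clip poses by projecting the wing's top/tongue box into the wrist picture and comparing darkness with the model mask
C=np.array([.5808,.1775]); yaw=.242
def boxhull(d,piv,h,z0,x0,x1,hw,zt):
    u=np.array([np.cos(h),np.sin(h)]); v=np.array([-u[1],u[0]])
    P=[[*(piv+a*u+b*v),z] for a in(x0,x1) for b in(-hw,hw) for z in(z0,zt)]
    return cv2.convexHull(w2px(d,P).astype(np.float32)).astype(int)
def fit(d,side,drop,win=75):
    s=1 if side=="L" else -1; piv0=C+s*.088*np.array([-np.sin(yaw),np.cos(yaw)])
    g=cv2.GaussianBlur(d["pixels"].max(2),(3,3),0); dark=(g<70)
    best=[]
    for th in np.arange(0,1.66,.02):
      for dx in(-.002,0,.002):
        for dy in(-.002,0,.002):
          h=yaw-th+(0 if s>0 else np.pi); piv=piv0+[dx,dy]; b=.11-drop
          m=np.zeros(g.shape,np.uint8)
          cv2.fillConvexPoly(m,boxhull(d,piv,h,b+.0165,-.03,.046,.010,b+.0225),1); cv2.fillConvexPoly(m,boxhull(d,piv,h,b+.0225,-.03,.03,.006,b+.0565),1)
          ring=cv2.dilate(m,np.ones((9,9)))-m
          best.append((dark[m>0].mean()-dark[ring>0].mean(),round(th,3),dx,dy))
    return sorted(best)[::-1][:4]
E
python3 - <<'E'
from ang import *
d=cam("wrist"); keep(d,"w6"); t=cam("top"); keep(t,"t6")
s=telemetry.read_state(); print(s["force"],s["finger_gap"])
p=C-.088*np.array([-np.sin(yaw),np.cos(yaw)]); to(*p,.323,3.23)
for nm in("w4","w6"):
  for dr in(0,.005): print(nm,"L",dr,fit(load(nm),"L",dr))
for nm in("top0","t6"):
  for sd in "LR": print(nm,sd,fit(load(nm),sd,0)[:2])
E
```

```text
[-1.26440117  0.08803217 -0.56615024] 0.05077255286896737
pos [0.5587 0.2629 0.4207] psi 1.8248 shift [-176.2   -0.9   97.8] turn -1.4052422846400843 j [0.36 0.46 1.45 0.   1.24 0.11] tilt [-2.5e+00 -9.0e-01 -1.0e+03]
w4 L 0 [(np.float64(0.7730769230769231), np.float64(0.1), 0, -0.002), (np.float64(0.7670369183243573), np.float64(0.12), 0, -0.002), (np.float64(0.7634642383716753), np.float64(0.12), 0.002, 0), (np.float64(0.7604781437609078), np.float64(0.16), 0.002, 0)]
w4 L 0.005 [(np.float64(0.7942131544282082), np.float64(0.14), 0.002, 0), (np.float64(0.7914237127583958), np.float64(0.16), 0.002, 0), (np.float64(0.7863391805064586), np.float64(0.1), 0.002, 0), (np.float64(0.786241894849874), np.float64(0.12), 0, 0)]
w6 L 0 [(np.float64(0.2663891779396462), np.float64(1.54), 0.002, 0.002), (np.float64(0.26487325400931194), np.float64(1.54), 0, 0.002), (np.float64(0.2647362978283351), np.float64(1.58), 0, 0.002), (np.float64(0.2647362978283351), np.float64(1.56), 0, -0.002)]
w6 L 0.005 [(np.float64(0.27277570591369205), np.float64(1.58), 0, -0.002), (np.float64(0.27219564061669327), np.float64(1.44), 0.002, 0.002), (np.float64(0.2716180371352785), np.float64(1.48), 0.002, 0), (np.float64(0.2713301536830949), np.float64(1.56), 0.002, -0.002)]
top0 L [(np.float64(0.5789473684210527), np.float64(0.02), 0.002, 0), (np.float64(0.5764192139737991), np.float64(0.0), 0.002, 0)]
top0 R [(np.float64(0.3869565217391304), np.float64(0.1), 0.002, 0.002), (np.float64(0.3852813852813853), np.float64(0.22), 0, 0)]
t6 L [(np.float64(0.12633418584825234), np.float64(1.64), 0.002, 0.002), (np.float64(0.11685095015892337), np.float64(1.64), 0.002, 0)]
t6 R [(np.float64(0.391304347826087), np.float64(0.1), 0.002, 0.002), (np.float64(0.38961038961038963), np.float64(0.22), 0, 0)]
```

Request:
{"api": "carry_out", "payload": {"deltas": [[1,[-30,0,0],-0.12],[1,[-65,0,0],-0.24],[1,[-100,-1,0],-0.36],[1,[-135,-1,0],-0.48],[1,[-165,-1,0],-0.6],[1,[-176,-1,0],-0.72],[1,[-176,-1,0],-0.84],[1,[-176,-1,0],-0.96],[1,[-176,-1,0],-1.08],[1,[-176,-1,0],-1.2],[1,[-176,-1,0],-1.32],[1,[-176,-1,0],-1.38]]}}

```text
t: 14.97
tool_pos: [0.6021, 0.0924, 0.4207]
ee_rot: [0.11, -3.137, 0.0]
force: [0.4, -0.7, -0.2]
finger_gap: -0.0
grip_force: 0.0
```

Request:
{"api": "carry_out", "payload": {"deltas": [[1,[0,0,0],0],[1,[0,0,25],0],[1,[0,0,45],0],[1,[0,0,57],0],[1,[0,0,60],0],[1,[0,0,63],0],[1,[0,0,66],0],[1,[0,0,68],0],[1,[0,0,70],0],[1,[0,0,70],0],[1,[0,0,70],0]]}}

```text
t: 15.88
tool_pos: [0.6022, 0.0924, 0.3527]
ee_rot: [-0.099, 3.14, 0.0]
force: [0.1, 0.2, -0.6]
finger_gap: -0.0
grip_force: 0.0
```

```bash
python3 - <<'E'
from ang import *
s=telemetry.read_state(); print(s["force"],s["finger_gap"])
p=C-.088*np.array([-np.sin(yaw),np.cos(yaw)]); to(*p,.323,3.20)
E
```

```text
[ 0.07048726  0.15924966 -0.59914686] -4.761271080568965e-05
pos [0.6022 0.0924 0.3527] psi -3.0785 shift [ 0.3 -0.4 29.7] turn 0.0046852599748765655 j [ 0.08  0.51  1.54  0.    1.09 -1.56] tilt [ 5.e-01  1.e-01 -1.e+03]
```

Request:
{"api": "carry_out", "payload": {"deltas": [[1,[0,0,2],0],[1,[0,0,4],0],[1,[0,0,4],0],[1,[0,0,4],0]]}}

```text
t: 16.22
tool_pos: [0.6021, 0.0924, 0.3482]
ee_rot: [0.099, -3.14, -0.0]
force: [-0.5, -0.4, -0.3]
finger_gap: 0.0003
grip_force: 0.0
```

Request:
{"api": "carry_out", "payload": {"deltas": [[1,[0,0,1],0],[1,[0,0,2],0],[1,[0,0,2],0],[1,[0,0,2],0]]}}

```text
t: 16.55
tool_pos: [0.6021, 0.0924, 0.3463]
ee_rot: [0.099, -3.14, 0.0]
force: [0.7, 0.2, 1.0]
finger_gap: 0.0001
grip_force: 0.0
```

Request:
{"api": "carry_out", "payload": {"deltas": [[1,[0,0,1],0],[1,[0,0,2],0],[1,[0,0,2],0],[1,[0,0,2],0]]}}

```text
t: 16.88
tool_pos: [0.6021, 0.0924, 0.3443]
ee_rot: [0.099, -3.14, -0.0]
force: [-0.6, 0.0, -0.3]
finger_gap: 0.0004
grip_force: 0.0
```

Request:
{"api": "carry_out", "payload": {"deltas": [[1,[0,0,1],0],[1,[0,0,2],0],[1,[0,0,2],0],[1,[0,0,2],0]]}}

```text
t: 17.22
tool_pos: [0.6021, 0.0924, 0.3422]
ee_rot: [0.099, -3.14, -0.0]
force: [0.1, 0.2, -0.2]
finger_gap: -0.0001
grip_force: 0.0
```

Request:
{"api": "carry_out", "payload": {"deltas": [[1,[0,0,1],0],[1,[0,0,2],0],[1,[0,0,3],0],[1,[0,0,3],0],[1,[0,0,3],0]]}}

```text
t: 17.63
tool_pos: [0.6021, 0.0924, 0.3393]
ee_rot: [0.099, -3.14, -0.0]
force: [-0.2, -0.7, 0.1]
finger_gap: -0.0001
grip_force: 0.0
```

Request:
{"api": "carry_out", "payload": {"deltas": [[1,[0,0,1],0],[1,[0,0,1.5],0],[1,[0,0,1.5],0],[1,[0,0,1.5],0]]}}

```text
t: 17.97
tool_pos: [0.6021, 0.0924, 0.3388]
ee_rot: [-0.099, 3.139, 0.0]
force: [-4.2, -0.4, 10.2]
finger_gap: 0.0
grip_force: 4.6
```

Contact is at TCP z ≈ 0.339, which is the expected height for an open clip (0.1665 + 0.173). A locked one should give about 0.334. Now gripping the right wing.

Request:
{"api": "carry_out", "payload": {"deltas": [[1,[0,0,-10],0],[0.4,[0,0,-22],0],[0.4,[0,0,-22],0],[0.4,[0,0,-22],0],[0.4,[0,0,-22],0],[0.4,[0,0,-22],0],[0.4,[0,0,-5],0],[0.4,[0,0,10],0],[0.4,[0,0,20],0],[0.4,[0,0,24],0],[0.4,[0,0,24],0],[0.4,[0,0,24],0]]}}

```text
t: 18.97
tool_pos: [0.6023, 0.0924, 0.3141]
ee_rot: [-0.099, 3.14, 0.0]
force: [1.2, 0.8, 1.6]
finger_gap: 0.0515
grip_force: 0.0
```

Request:
{"api": "carry_out", "payload": {"deltas": [[1,[0,0,0],0],[1,[0,0,0],0],[1,[0,0,0],0],[1,[0,0,0],0],[1,[0,0,0],0],[1,[0,0,0],0],[1,[0,0,0],0],[1,[0,0,0],0]]}}

```text
t: 19.63
tool_pos: [0.6023, 0.0923, 0.3143]
ee_rot: [-0.099, 3.139, -0.0]
force: [-1.5, -3.4, 5.9]
finger_gap: 0.0116
grip_force: 25.3
```

```bash
python3 - <<'E'
from ang import *
s=telemetry.read_state(); print(s["force"],s["moment"],s["finger_gap"],s["grip_force"])
to(*s["tool_pos"][:2],.314,1.82)
E
```

```text
[-1.52558673 -3.40351056  5.92102931] [-0.56203376  0.04585506  0.05819782] 0.011632538536489996 25.307709574699402
pos [0.6023 0.0923 0.3143] psi -3.0784 shift [0.  0.  0.3] turn 1.3847782398998012 j [ 0.08  0.56  1.57 -0.    1.01 -1.56] tilt [ 8.e-01 -3.e-01 -1.e+03]
```

Request:
{"api": "carry_out", "payload": {"deltas": [[1,[0,0,0],0.12],[1,[0,0,0],0.24],[1,[0,0,0],0.36],[1,[0,0,0],0.48],[1,[0,0,0],0.6],[1,[0,0,0],0.72],[1,[0,0,0],0.84],[1,[0,0,0],0.96],[1,[0,0,0],1.08],[1,[0,0,0],1.2],[1,[0,0,0],1.29],[1,[0,0,0],1.34]]}}

```text
t: 20.63
tool_pos: [0.6024, 0.0924, 0.3127]
ee_rot: [1.879, 2.518, 0.001]
force: [7.2, -1.3, -10.7]
finger_gap: 0.0114
grip_force: 24.7
```

Request:
{"api": "carry_out", "payload": {"deltas": [[1,[0,0,0],0.02],[1,[0,0,0],0.04],[1,[0,0,0],0.04]]}}

```text
t: 20.88
tool_pos: [0.6024, 0.0924, 0.3126]
ee_rot: [1.924, 2.483, 0.001]
force: [7.1, -0.6, -11.9]
finger_gap: 0.0118
grip_force: 24.8
```

```bash
python3 - <<'E'
from ang import *
s=telemetry.read_state(); print(s["force"],s["moment"],s["finger_gap"],s["grip_force"])
to(*s["tool_pos"][:2],.314,1.82)
E
```

```text
[  7.0689926   -0.55570942 -11.88508725] [ 0.04293106 -1.30298979 -0.05746252] 0.01176730184177622 24.754651486873627
pos [0.6024 0.0924 0.3126] psi 1.8234 shift [ 0.   0.  -1.4] turn 0.0033590622255079694 j [ 0.08  0.56  1.57  0.    1.01 -0.18] tilt [ 5.e-01  2.e-01 -1.e+03]
```

The spring load is felt on the right clip too. Releasing, then checking the drop by a light touch.

Request:
{"api": "carry_out", "payload": {"deltas": [[0.4,[0,0,0],0],[0.4,[0,0,0],0],[0.4,[0,0,0],0],[0.4,[0,0,0],0],[0.4,[0,0,0],0],[0.4,[0,0,-30],0],[0.4,[0,0,-46],0],[1,[0,0,-46],0],[1,[0,0,-46],0],[1,[0,0,-46],0],[1,[0,0,-46],0],[1,[0,0,-46],0]]}}

```text
t: 21.88
tool_pos: [0.602, 0.0924, 0.3589]
ee_rot: [-1.921, -2.484, 0.002]
force: [-0.3, 0.4, 0.1]
finger_gap: 0.0004
grip_force: 0.0
```

Request:
{"api": "carry_out", "payload": {"deltas": [[1,[0,0,0],0],[1,[0,0,0],0],[1,[0,0,10],0],[1,[0,0,18],0],[1,[0,0,22],0],[1,[0,0,23.5],0],[1,[0,0,23.5],0],[1,[0,0,23.5],0]]}}

```text
t: 22.55
tool_pos: [0.6022, 0.0924, 0.3363]
ee_rot: [1.922, 2.485, 0.0]
force: [0.3, 0.4, 0.5]
finger_gap: -0.0001
grip_force: 0.0
```

Request:
{"api": "carry_out", "payload": {"deltas": [[1,[0,0,1],0],[1,[0,0,2],0],[1,[0,0,2.5],0],[1,[0,0,2.5],0],[1,[0,0,2.5],0]]}}

```text
t: 22.97
tool_pos: [0.6023, 0.0924, 0.3349]
ee_rot: [1.922, 2.484, 0.002]
force: [-2.8, -0.7, 7.0]
finger_gap: -0.0
grip_force: 3.6
```

The right clip dropped 4.5 mm, so it is locked. Checking the left clip the same way.

Request:
{"api": "carry_out", "payload": {"deltas": [[1,[0,0,-30],0],[1,[0,0,-50],0],[1,[35,0,-50],0],[1,[70,0,-50],0],[1,[105,0,-50],0],[1,[140,0,-50],0],[1,[168,1,-50],0],[1,[176,1,-50],0],[1,[176,1,-50],0],[1,[176,1,-30],0],[1,[176,1,-12],0],[1,[176,1,-6],0]]}}

```text
t: 23.97
tool_pos: [0.5588, 0.2615, 0.3375]
ee_rot: [-1.923, -2.483, 0.005]
force: [-0.4, -0.7, -0.2]
finger_gap: -0.0002
grip_force: 0.0
```

Request:
{"api": "carry_out", "payload": {"deltas": [[1,[0,0,1],0],[1,[0,0,2],0],[1,[0,0,3],0],[1,[0,0,3.5],0],[1,[0,0,3.5],0],[1,[0,0,3.5],0]]}}

```text
t: 24.47
tool_pos: [0.5589, 0.263, 0.3368]
ee_rot: [1.922, 2.485, 0.001]
force: [-0.4, 0.9, 0.7]
finger_gap: 0.0002
grip_force: 0.0
```

Request:
{"api": "carry_out", "payload": {"deltas": [[1,[0,0,1],0],[1,[0,0,2],0],[1,[0,0,2.5],0],[1,[0,0,2.5],0],[1,[0,0,2.5],0]]}}

```text
t: 24.88
tool_pos: [0.559, 0.2631, 0.3349]
ee_rot: [1.922, 2.484, 0.002]
force: [-1.6, -0.5, 7.6]
finger_gap: 0.0001
grip_force: 4.1
```

Both clips have dropped into the detent (contact at 0.335 each). Retreating clear and verifying numerically.

Request:
{"api": "carry_out", "payload": {"deltas": [[1,[0,0,-30],0],[1,[0,0,-60],0],[1,[0,0,-90],0],[1,[0,0,-120],0],[1,[-60,0,-150],0],[1,[-88,0,-150],0],[1,[-88,0,-150],0],[1,[-88,0,-150],0]]}}

```text
t: 25.55
tool_pos: [0.5815, 0.1756, 0.4846]
ee_rot: [1.925, 2.481, 0.001]
force: [0.0, 0.7, -0.5]
finger_gap: 0.0003
grip_force: 0.0
```

```bash
python3 - <<'E'
from ang import *
d=cam("wrist"); keep(d,"w7")
for sd in "LR": print(sd,fit(d,sd,.005)[:3])
t=cam("side"); a=load("side0")["pixels"].astype(int); b=t["pixels"].astype(int); keep(t,"s7")
m=(abs(a-b).max(2)>45).astype(np.uint8)
n,_,st,_=cv2.connectedComponentsWithStats(m)
print([list(x) for x in st[1:] if x[4]>25])
E
```

```text
L [(np.float64(0.5374269005847953), np.float64(1.56), 0, 0), (np.float64(0.5365794573643411), np.float64(1.48), 0.002, -0.002), (np.float64(0.5339404794982733), np.float64(1.52), 0.002, -0.002)]
R [(np.float64(0.0035125487598439697), np.float64(1.56), -0.002, 0.002), (np.float64(0.0020787988582897793), np.float64(1.44), 0, 0.002), (np.float64(0.000952023048979081), np.float64(1.48), -0.002, 0.002)]
[[np.int32(294), np.int32(0), np.int32(219), np.int32(111), np.int32(6594)], [np.int32(508), np.int32(0), np.int32(5), np.int32(9), np.int32(28)], [np.int32(516), np.int32(0), np.int32(91), np.int32(145), np.int32(8731)], [np.int32(285), np.int32(35), np.int32(20), np.int32(8), np.int32(53)], [np.int32(289), np.int32(45), np.int32(41), np.int32(12), np.int32(190)], [np.int32(502), np.int32(44), np.int32(9), np.int32(6), np.int32(45)], [np.int32(344), np.int32(49), np.int32(23), np.int32(5), np.int32(45)], [np.int32(281), np.int32(64), np.int32(34), np.int32(18), np.int32(157)], [np.int32(283), np.int32(97), np.int32(38), np.int32(15), np.int32(241)], [np.int32(462), np.int32(105), np.int32
[... 670 characters left out ...]
17), np.int32(27), np.int32(126)], [np.int32(459), np.int32(175), np.int32(19), np.int32(18), np.int32(95)], [np.int32(294), np.int32(193), np.int32(9), np.int32(9), np.int32(62)], [np.int32(308), np.int32(194), np.int32(14), np.int32(15), np.int32(153)], [np.int32(271), np.int32(205), np.int32(51), np.int32(56), np.int32(1415)], [np.int32(523), np.int32(221), np.int32(32), np.int32(9), np.int32(96)], [np.int32(469), np.int32(226), np.int32(15), np.int32(39), np.int32(197)], [np.int32(313), np.int32(234), np.int32(31), np.int32(29), np.int32(648)], [np.int32(546), np.int32(250), np.int32(6), np.int32(19), np.int32(68)], [np.int32(535), np.int32(270), np.int32(11), np.int32(7), np.int32(40)]]
```

```bash
python3 -c "
from rig import env; print(env.job_done())"
```

```text
the job is handed in; nothing more can be done
None
```

The small white cover lies flat inside the port rim, knob up, and both clips are turned over it and locked: a touch on each found it about 4.5 mm lower than an open clip. The large cover, glassware and paddle were never touched, and the job was handed in at about 26 s.

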